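Feel for the high side of a plate on its levelling mount and press it level with a probe

ROBOT

A 6-joint arm with a two-finger parallel gripper is mounted at the origin on the work surface; the furniture and walls round the work are solid. World frame = base frame: x ahead of the robot, y to its left, z up, the work surface at z = 0. Lengths are in mm, angles in rad, forces in N, time in s.
With the tool pointing down it reaches from about 350 to 875 mm from the base axis. Payload 4.2 kg.
Tool frame: the origin (TCP) lies midway between the tips of the shut fingers; the grasp point (between the pads) lies 19 mm behind it (arm.tcp_to_grasp is the distance from the TCP to the grasp point, in mm); z points along the fingers, y is the line along which they close (so a half turn about z gives the same grasp; the last joint's range is limited). The gripper opens to 85 mm and grips with 20 to 120 N. Pads are 22 mm wide; open, the fingers measure 114 mm over their backs; the gripper's body (76 mm by 85 mm) begins 54 mm behind the grasp point. The pads swing forward as they close: fully open they stand 13 mm farther back than shut.
Start: joints at [-1.047, 0.385, 0.008, 0, -1.194, -0.259], TCP at [163.589, -603.19, 231.312] pointing down, gripper open.
Joint ranges: [-3.14, 3.14], [-1.21, 2.06], [-1.07, 1.41], [-3.16, 2.05], [-2.99, -0.16], [-3.1, 3.1]. Speed limits (rad/s): [2.79, 2.79, 3.14, 3.14, 3.14, 3.14].

INTERFACE

Orientations are given as a unit quaternion [x, y, z, w].
In Python, from bench import arm, imaging, job, models gives the robot as it stands.
- The arm moves only by the tool arm_command, never from a script. Its argument "rows" is a list of rows, each an object with "grip": the opening, from 0 (shut) to 1 (fully open); "linear": the shift along the tool's x, y, z in mm, a list of three; "rot": the turn, a rotation vector about the tool's x, y, z in rad, a list of three. In form: [{"grip": grip, "linear": [tx, ty, tz], "rot": [rx, ry, rz]}, ...]. A call has 1 to 10 rows; each row is the pose to reach, as a shift and turn from the pose commanded when the call began, along the tool's axes at that moment; what a row does not reach only later rows make up. A row lasts 1/8 s, in which the tool goes at most 62.5 mm and 10.7 degrees, less where a joint would pass 70% of its speed; a pose out of reach is approached as far as the arm can. A call with a gripper value outside its range is refused whole. The fingers move at their own pace and stop on an object; the grip force is fixed at half the most. Time passes only in rows, so rows that repeat a pose let the fingers close. It gives the time, the measured TCP pose, the force, the opening and the grip force at its end, in the units of the state.
- arm.read_state(): the state, without advancing time (a new reading comes with each control period).
- imaging.get_image(name): name is "scene" or "side" or "wrist"; returns a dict with "frame" (400x640x3 uint8, red, green, blue), "fx", "fy", "cx", "cy" (pixels), "k1" (the pictures are not rectified: a ray, as slopes to the right and down, at radius r is drawn at 1 + k1 r^2 times it, then the intrinsics apply), "extrinsics" (4x4, takes a point from world to camera coordinates); the wrist camera has in their place "T_tool_cam" (4x4, takes a point from camera to tool coordinates, whose origin is the TCP and whose axes are the flange's). Camera axes: x right, y down, z forward; pixel columns grow to the right and rows downward; lengths in mm; the calibration is good to about 2 mm. A picture is of the moment at which its call begins: read the wrist's pose just before it. There is no depth.
- job.job_done(): hands the job in; it is judged then, once.
Trained networks look in a picture, given as the dict that the camera call returned (one of the last four; its "shot" number tells which), for a name from the list of things; names that differ only in an ending like _2 or _b are one class to them, and where a whole thing is asked for, a point or a joint stands for the part that bears it (a point fixed in the world has none). Each returns a list of dicts, best first, with "score" (0 to 1); they miss things now and then, are a little off and sometimes report something else, mostly with a low value. They report only what shows in the picture. A call takes as long as a camera call. They do not tell look-alikes from the thing itself.
- models.spot_in(picture, query): "rect" ([left, top, right, bottom] in pixels, round what is visible of it).
- models.tip_of(picture, query): "pixel" ([column, row] in pixels: a listed point, or the origin of a listed thing).
The state is a dict: "clock": time; "joints": joint angles; "joint_vel": joint speeds; "joint_efforts": joint torques, N m; "position": TCP position; "ee_rot": TCP orientation; "contact_force": force on the tool from outside, world axes, zero at the start; "wrist_torque": the same for the moment, N m; "gripper_width": finger opening in mm; "grasp_force": force on a finger pad.
Only numpy, scipy, OpenCV 4.12 (cv2) and the standard library are available. Lean on these libraries where they do the work, as an engineer would, in place of code of your own. Each camera call takes 0.05 s, during which the arm holds its last target. There are 200 camera calls.

TASK

The steel plate on the levelling mount stands crooked and must be level before a cell is built up on it. Take the ball-tipped probe out of its stand, touch the plate's face with it at several points to find the high side, and press that side down with the probe until the plate is level to 1 mm from edge to edge; never press with more than 25 N, keep the gripper itself off the mount, and do not disturb the petri dish, the white-capped vial or the spanner. Then put the probe back upright in its hole, fully home, and let go.

Things in the scene. Friction and masses are not known exactly. Their poses are not given: they have to be found in the camera images.
- mount: levelling mount, fixed to the bench: a dark round foot 100 mm across, post, two crossed stiff pivots, and on top a bare square steel plate (steel_plate), 92 x 92 x 11 mm, which tilts. Origin: centre of the foot's underside; x and y lie along the plate's edges. This pose tells neither the plate's tilt nor its height. A light touch leaves the plate still; about 11 N down near the middle of an edge tips it that way
- mount_axis (a point): fixed point on the mount's upright axis, 80 mm above its origin. The post is clamped at some height: the middle of the plate's top face lies 83 to 91 mm above the bench, within 3 mm of this axis. The plate turns 31 mm below that face about two stiff pivots, along the mount's x and y, up to 0.1 rad each way, and stays as left. It starts 0.035 to 0.095 rad off level, direction unknown
- probe_handle (a point): middle of the loose probe's metal handle; z points up the probe. Handle 16 mm across, from 36 mm below this point to 30 mm above it; under it a collar 22 mm across, 4 mm thick, then a stem 6 mm across, and a white ball 10 mm across whose lowest point, the tip, is 95 mm below this point. 70 to 120 g. Starts upright in the stand
- stand_hole (a point): centre of the mouth of the probe's hole, in the top face of the stand. z up. The stand is a fixed grey block, 92 (x) x 48 (y) x 60 mm high, with one vertical through hole 14 mm across; a short spare tip stands 10.5 mm proud, 32 mm along x from the hole. With the probe home, its collar rests on the top face and probe_handle is 40 mm above this point
- petri_dish: clear shallow dish, 89 mm across, 14 mm high, loose; origin: centre of its underside
- vial_2: small glass sample vial with a white cap, 27 mm across, 50 mm high, standing loose; origin: centre of its underside
- spanner: small open-ended spanner, 22 x 128 x 5 mm, long along y, loose; origin: centre of its underside
Things that resemble listed ones, but are neither listed nor needed, are in the scene too. There is more than one size of the part that bears probe_handle; the job needs the smallest.

How it is judged:
By the outcome, as a careful person would: the job done as asked, in the order asked, and still so for the second after the job is handed in, with the robot touching nothing.
It also fails if it takes over 64 s, if anything falls off the work surface, if the arm or the gripper's body presses on something with over 40 N, if the wrist force passes 120 N, or if a joint passes its speed limit or range.

## Working session

There is one attempt and no reset: what is moved stays moved. The work goes in short steps, Python scripts to look and compute and a tool call to move; the robot and the scene stay as the last step left them, time stands still between calls to the robot, and variables do not carry over. Pictures are saved under pics/ and viewed, at most 10 in all, crops included, and the job is handed in when it is done.

Besides the shell and the picture viewer there is one more tool, called after "Call:" by a JSON object that holds its "method" and its "body", one argument or row to a line. arm_command: Moves the arm, as the interface text tells. Its arguments: {"type":"object","properties":{"rows":{"type":"array"}},"required":["rows"]}

```bash
mkdir -p pics
cat > h.py <<'E'
import numpy as np,cv2
from scipy.spatial.transform import Rotation as R
from bench import arm,imaging,job,models
def shot(name,png=None):
    st=arm.read_state(); p=imaging.get_image(name)
    if png: cv2.imwrite('pics/'+png,p['frame'][:,:,::-1])
    if name=='wrist':
        T=np.eye(4);T[:3,:3]=R.from_quat(st['ee_rot']).as_matrix();T[:3,3]=st['position']
        M=T@np.array(p['T_tool_cam'])
    else: M=np.linalg.inv(np.array(p['extrinsics']))
    p['M']=M
    return p
def ray(p,px):
    d=np.array([(px[0]-p['cx'])/p['fx'],(px[1]-p['cy'])/p['fy']]);u=d.copy()
    for _ in range(20): u=d/(1+p['k1']*(u@u))
    v=p['M'][:3,:3]@np.array([u[0],u[1],1]);return p['M'][:3,3],v/np.linalg.norm(v)
def atz(p,px,z):
    o,v=ray(p,px);return o+v*(z-o[2])/v[2]
def tri(obs):
    A=np.zeros((3,3));b=np.zeros(3)
    for p,px in obs:
        o,v=ray(p,px);Q=np.eye(3)-np.outer(v,v);A+=Q;b+=Q@o
    x=np.linalg.solve(A,b);return x,[np.linalg.norm((np.eye(3)-np.outer(ray(p,q)[1],ray(p,q)[1]))@(x-p['M'][:3,3])) for p,q in obs]
def proj(p,X):
    c=np.linalg.inv(p['M'])@np.append(X,1);u=c[:2]/c[2];u=u*(1+p['k1']*(u@u))
    return [round(float(u[0]*p['fx']+p['cx']),1),round(float(u[1]*p['fy']+p['cy']),1)]
E
python3 - <<'E'
from h import *
st=arm.read_state();print(st)
print(arm.tcp_to_grasp)
for n in ['scene','side','wrist']:
    p=shot(n,n+'0.png');print(n,p['M'][:3,3].round(),p['M'][:3,2].round(2),p['fx'])
    for q in ['mount_axis','probe_handle','stand_hole','petri_dish','vial_2','spanner','mount']:
        print(q,[(np.round(d['pixel']).tolist(),round(d['score'],2)) for d in models.tip_of(p,q)[:4]])
E
```

```text
{'clock': 0.0, 'joints': array([-1.04739050e+00,  3.85556996e-01,  6.63792979e-03, -5.13694839e-04,
       -1.19398689e+00, -2.58587585e-01]), 'joint_vel': array([0.00090248, 0.00034858, 0.00093185, 0.00025443, 0.00113233,
       0.00078855]), 'joint_efforts': array([ 1.70735329e-03, -3.92288733e+01,  1.88400882e+01,  4.18613702e+00,
       -4.66529615e-03,  9.03288793e-06]), 'position': array([ 163.44911807, -602.6506863 ,  230.22386645]), 'ee_rot': array([-1.31928548e-01,  9.91258639e-01,  1.06618943e-03, -1.81289483e-04]), 'contact_force': array([ 0.0518549 , -0.91603768, -0.2787299 ]), 'wrist_torque': array([-0.01242608,  0.00651525,  0.00217412]), 'grasp_force': 0.0, 'gripper_width': 85.3692205801371}
18.700000000000003
scene [-231.  440.  426.] [ 0.8  -0.44 -0.4 ] 378.2743441533243
mount_axis [([320.0, 197.0], 0.83)]
probe_handle [([280.0, 216.0], 0.89), ([232.0, 224.0], 0.8), ([255.0, 206.0], 0.78)]
stand_hole [([257.0, 226.0], 0.95)]
petri_dish [([189.0, 240.0], 0.68)]
vial_2 [([200.0, 266.0], 0.9)]
spanner [([408.0, 212.0], 0.55), ([258.0, 223.0], 0.5)]
mount [([321.0, 226.0], 0.96), ([320.0, 196.0], 0.51)]
side [-623.   90.  620.] [ 0.9  -0.03 -0.44] 520.6823243287545
mount_axis [([328.0, 197.0], 0.73)]
probe_handle [([246.0, 202.0], 0.98), ([207.0, 198.0], 0.95), ([250.0, 186.0], 0.61)]
stand_hole [([250.0, 207.0], 0.61)]
petri_dish [([207.0, 209.0], 0.55)]
vial_2 [([195.0, 228.0], 0.66)]
spanner [([435.0, 228.0], 0.5)]
mount []
wrist [  91. -622.  373.] [ 0.28  0.08 -0.96] 350.58068218350377
mount_axis []
probe_handle []
stand_hole []
petri_dish []
vial_2 []
spanner []
mount []
```

```bash
cd pics; python3 -c "
import cv2,numpy as np
a=[cv2.imread(n+'0.png') for n in ['scene','side']]
cv2.imwrite('both0.png',cv2.resize(np.vstack(a),(480,600)))"
```

```text
(no output)
```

View pics/scene0.png

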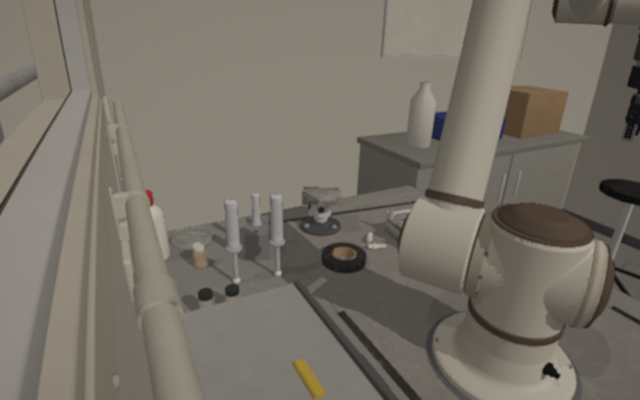

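View pics/side0.png

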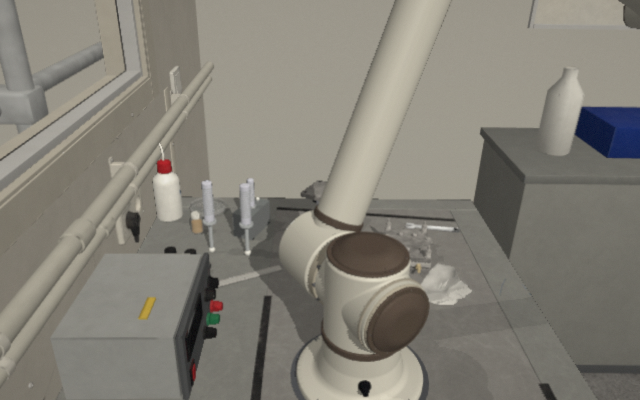

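Scene picture: three probes. Two larger ones stand in front at (280,216) and (232,224), with their balls on the bench. A smaller one is at (255,206) in a grey stand. Side picture: the same three are at (246,202), (207,198) and (250,186). The smallest, the one in the stand, fits the description. I'll confirm it in a crop.

Run:
```python
from h import *
s=shot('scene');d=shot('side')
cs=s['frame'][175:300,150:360,::-1];cd=d['frame'][165:265,150:350,::-1]
cv2.imwrite('pics/crop1.png',np.vstack([cv2.resize(cs,(600,340),interpolation=3),cv2.resize(cd,(600,260),interpolation=3)]))
for n,a,b in [('small',(255,206),(250,186)),('big1',(280,216),(246,202)),('big2',(232,224),(207,198)),('axis',(320,197),(328,197)),('hole',(257,226),(250,207)),('petri',(189,240),(207,209)),('vial',(200,266),(195,228))]:
    x,e=tri([(s,a),(d,b)]);print(n,x.round(),np.round(e,1))
print('mount',atz(s,(321,226),0).round(),'vial',atz(s,(200,266),0).round(),'petri',atz(s,(189,240),0).round(),atz(d,(207,209),0).round(),'spanner',atz(s,(408,212),0).round(),atz(d,(435,228),0).round(),'hole60',atz(s,(257,226),60).round(),atz(d,(250,207),60).round())
```

```text
small [458. 215. 107.] [4.6 4.6]
big1 [333. 210. 133.] [0.8 0.8]
big2 [351. 293. 130.] [3.3 3.3]
axis [506.  34.  67.] [4.1 4.1]
hole [447. 216.  62.] [1.3 1.3]
petri [567. 340.  -6.] [0.9 0.9]
vial [430. 343.  12.] [3.7 3.7]
mount [492.  38.   0.] vial [442. 341.   0.] petri [559. 341.   0.] [555. 337.   0.] spanner [ 463. -213.    0.] [ 469. -226.    0.] hole60 [448. 216.  60.] [453. 217.  60.]
```

View pics/crop1.png

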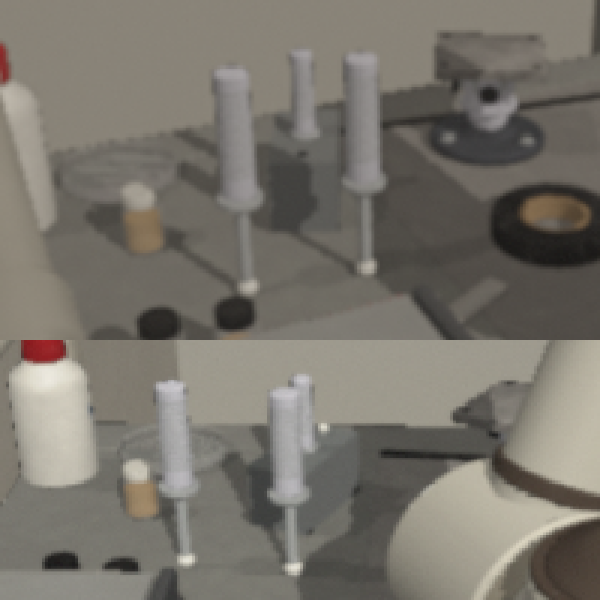

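The crop confirms it. The small probe in the grey stand (scene pixel 255,206, with the spare tip beside it) has a clearly smaller handle than the two free-standing ones. The mount is at about (500,36). I'll move over the mount and look with the wrist camera.

```bash
cat >> h.py <<'E'
def to(pos,yaw=None,st=None):
    # move to world pos with tool straight down, tool y at world angle yaw (rad)
    st=st or arm.read_state();r=R.from_quat(st['ee_rot'])
    lin=r.inv().apply(np.array(pos)-st['position'])
    out=[lin.round(1).tolist()]
    if yaw is not None:
        y=np.array([np.cos(yaw),np.sin(yaw),0]);z=np.array([0,0,-1.]);T=R.from_matrix(np.c_[np.cross(y,z),y,z])
        out.append((r.inv()*T).as_rotvec().round(4).tolist())
    return out
E
python3 -c "
from h import *
print(to([470,30,300],np.pi/2))"
```

```text
[[-461.4, 530.9, -68.7], [-0.0, 0.0, 0.2648]]
```

Call:
{"method": "arm_command", "body": {
  "rows": [
    {"grip":1,"linear":[-461,531,-69],"rot":[0,0,0.265]},
    {"grip":1,"linear":[-461,531,-69],"rot":[0,0,0.265]},
    {"grip":1,"linear":[-461,531,-69],"rot":[0,0,0.265]},
    {"grip":1,"linear":[-461,531,-69],"rot":[0,0,0.265]},
    {"grip":1,"linear":[-461,531,-69],"rot":[0,0,0.265]},
    {"grip":1,"linear":[-461,531,-69],"rot":[0,0,0.265]},
    {"grip":1,"linear":[-461,531,-69],"rot":[0,0,0.265]},
    {"grip":1,"linear":[-461,531,-69],"rot":[0,0,0.265]},
    {"grip":1,"linear":[-461,531,-69],"rot":[0,0,0.265]},
    {"grip":1,"linear":[-461,531,-69],"rot":[0,0,0.265]}
  ]
}}

```text
clock: 2.55
position: [434.4, -41.9, 293.1]
ee_rot: [-0.0, 1.0, 0.0, 0.001]
contact_force: [1.2, -1.5, -0.4]
gripper_width: 85.4
grasp_force: 0.0
```

Call:
{"method": "arm_command", "body": {
  "rows": [
    {"grip":1,"linear":[0,0,0],"rot":[0,0,0]},
    {"grip":1,"linear":[0,0,0],"rot":[0,0,0]}
  ]
}}

```text
clock: 2.8
position: [433.5, -43.8, 292.1]
ee_rot: [-0.0, 1.0, -0.0, -0.0]
contact_force: [-0.6, 0.1, -0.3]
gripper_width: 85.3
grasp_force: 0.0
```

Run:
```python
from h import *
st=arm.read_state();print(st['position'],st['ee_rot'],st['clock'],st['contact_force'])
p=shot('wrist','w1.png')
for q,z in [('mount_axis',80),('mount',0),('stand_hole',60),('probe_handle',100)]:
    print(q,[(np.round(d['pixel'],1).tolist(),round(d['score'],2),atz(p,d['pixel'],z).round(1)) for d in models.tip_of(p,q)[:4]])
print(to([470,30,300],np.pi/2),to([435,216,280],np.pi/2))
```

```text
[433.53286607 -43.84774793 292.09567882] [-2.50049342e-04  9.99999917e-01 -4.34111132e-05 -3.19951069e-04] 2.8 [-0.61112213  0.11314481 -0.29129553]
mount_axis [([404.2, 219.0], 0.97, array([497.4,  40.7,  80. ])), ([558.3, 177.4], 0.42, array([450.9, 196.8,  80. ]))]
mount [([390.9, 194.4], 0.91, array([494.6,  40.2,   0. ]))]
stand_hole [([558.8, 178.3], 0.92, array([457.1, 211.1,  60. ]))]
probe_handle [([587.3, 190.5], 0.91, array([459., 214., 100.]))]
[[-36.4, 75.1, -7.7], [-0.0, 0.0, -0.0024]] [[-1.0, 261.0, 12.3], [-0.0, 0.0, -0.0024]]
```

View pics/w1.png

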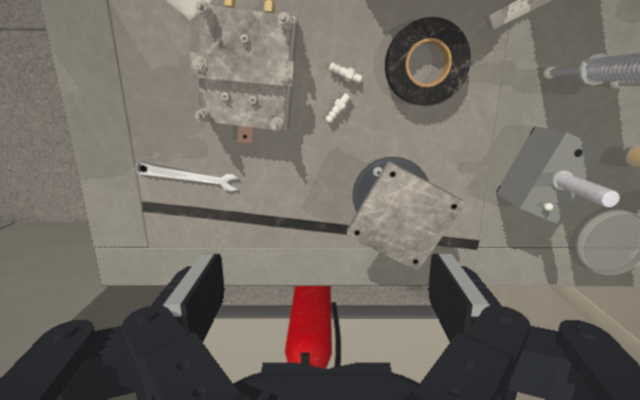

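The wrist view shows the tilted plate with corners near (388,163), (465,203), (425,268) and (347,235). The stand and small probe are at (560,180) and the spanner is at (190,177). I'll move over the stand.

Call:
{"method": "arm_command", "body": {
  "rows": [
    {"grip":1,"linear":[0,257,0],"rot":[0,0,0]},
    {"grip":1,"linear":[0,257,0],"rot":[0,0,0]},
    {"grip":1,"linear":[0,257,0],"rot":[0,0,0]},
    {"grip":1,"linear":[0,257,0],"rot":[0,0,0]},
    {"grip":1,"linear":[0,257,0],"rot":[0,0,0]},
    {"grip":1,"linear":[0,257,0],"rot":[0,0,0]},
    {"grip":1,"linear":[0,257,0],"rot":[0,0,0]}
  ]
}}

```text
clock: 3.92
position: [434.0, 211.6, 292.4]
ee_rot: [0.001, 1.0, -0.0, -0.0]
contact_force: [0.8, -0.5, 0.8]
gripper_width: 85.4
grasp_force: 0.0
```

Run:
```python
from h import *
st=arm.read_state();print(st['position'],st['clock'])
p=shot('wrist','w2.png')
for q,z in [('stand_hole',60),('probe_handle',100),('petri_dish',0),('vial_2',0)]:
    print(q,[(np.round(d['pixel'],1).tolist(),round(d['score'],2),atz(p,d['pixel'],z).round(1)) for d in models.tip_of(p,q)[:4]])
```

```text
[434.00034322 211.62710854 292.37499908] 3.925
stand_hole []
probe_handle [([421.7, 79.6], 0.96, array([355.2, 298.4, 100. ])), ([325.1, 66.4], 0.84, array([343.7, 210.9, 100. ])), ([326.8, 189.1], 0.79, array([458.6, 212.3, 100. ]))]
petri_dish [([420.1, 239.1], 0.8, array([558.9, 338.2,   0. ]))]
vial_2 [([428.4, 153.7], 0.94, array([442.2, 339.6,   0. ]))]
```

View pics/w2.png

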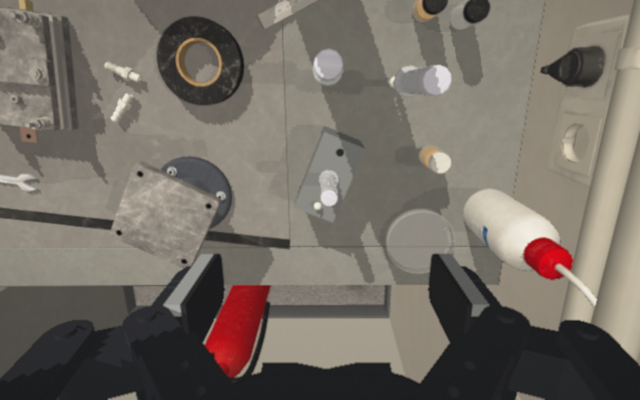

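Run:
```python
from h import *
p=shot('wrist')
X=p['frame'][120:240,280:380,::-1];cv2.imwrite('pics/w2c.png',cv2.resize(X,(500,600),interpolation=3))
for px,z in [((340,152),60),((317,206),68),((329,174),130),((326,200),62)]: print(px,z,atz(p,px,z).round(1))
print(proj(p,[458,212,130]),proj(p,[458,212,60]))
```

```text
(340, 152) 60 [428.9 227.4  60. ]
(317, 206) 68 [487.8 202.2  68. ]
(329, 174) 130 [435.8 215.  130. ]
(326, 200) 62 [482.8 212.2  62. ]
[325.7, 197.7] [325.8, 178.1]
```

View pics/w2c.png

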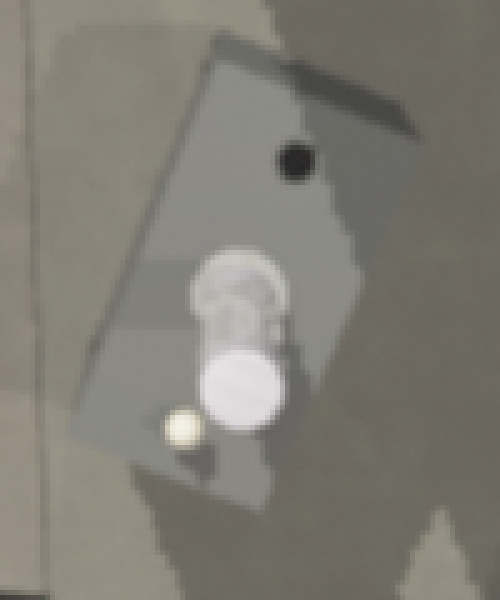

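The crop shows the collar at full pixel (328,179), the handle top at (328,198) and the spare tip at (317,206), which works out 32 mm from the hole. The hole is therefore at about (458.5,214). I'll descend and grip.

Call:
{"method": "arm_command", "body": {
  "rows": [
    {"grip":1,"linear":[-24.5,2.5,0],"rot":[0,0,0]},
    {"grip":1,"linear":[-24.5,2.5,60],"rot":[0,0,0]},
    {"grip":1,"linear":[-24.5,2.5,120],"rot":[0,0,0]},
    {"grip":1,"linear":[-24.5,2.5,170],"rot":[0,0,0]},
    {"grip":1,"linear":[-24.5,2.5,204],"rot":[0,0,0]},
    {"grip":1,"linear":[-24.5,2.5,206],"rot":[0,0,0]},
    {"grip":1,"linear":[-24.5,2.5,206],"rot":[0,0,0]}
  ]
}}

```text
clock: 5.1
position: [459.4, 216.2, 87.5]
ee_rot: [-0.0, 1.0, 0.001, 0.001]
contact_force: [0.3, -1.2, 0.0]
gripper_width: 85.5
grasp_force: 0.0
```

Run:
```python
from h import *
st=arm.read_state();print(st['position'],st['contact_force'],st['clock'])
p=shot('wrist','w3.png')
print([(np.round(d['pixel'],1).tolist(),round(d['score'],2),atz(p,d['pixel'],100).round(1)) for d in models.tip_of(p,'probe_handle')[:4]])
```

```text
[459.36082468 216.15895459  87.45356437] [ 0.27400581 -1.20783275  0.01405061] 5.1
[([322.6, 269.6], 0.73, array([457.8, 214.9, 100. ])), ([77.8, 243.6], 0.39, array([446. , 116.6, 100. ]))]
```

View pics/w3.png

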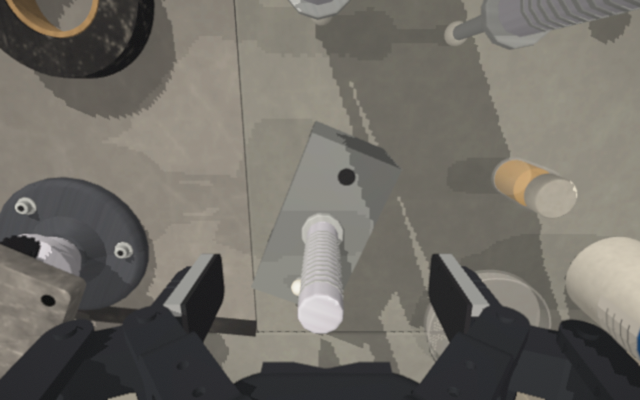

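The handle is centred between the pads (column 322, pads' midpoint about 326). I'll close with a small correction.

Call:
{"method": "arm_command", "body": {
  "rows": [
    {"grip":1,"linear":[1.5,-1,0],"rot":[0,0,0]},
    {"grip":0,"linear":[1.5,-1,0],"rot":[0,0,0]},
    {"grip":0,"linear":[1.5,-1,0],"rot":[0,0,0]},
    {"grip":0,"linear":[1.5,-1,0],"rot":[0,0,0]},
    {"grip":0,"linear":[1.5,-1,0],"rot":[0,0,0]},
    {"grip":0,"linear":[1.5,-1,0],"rot":[0,0,0]},
    {"grip":0,"linear":[1.5,-1,0],"rot":[0,0,0]},
    {"grip":0,"linear":[1.5,-1,0],"rot":[0,0,0]}
  ]
}}

```text
clock: 6.2
position: [457.0, 214.6, 86.4]
ee_rot: [0.0, 1.0, 0.0, 0.0]
contact_force: [0.3, -0.3, 1.9]
gripper_width: 14.6
grasp_force: 58.3
```

Run:
```python
from h import *
s=arm.read_state();print({k:np.round(s[k],3) for k in ['position','ee_rot','contact_force','wrist_torque','gripper_width','grasp_force','clock']})
```

```text
{'position': array([456.996, 214.599,  86.359]), 'ee_rot': array([0., 1., 0., 0.]), 'contact_force': array([ 0.291, -0.258,  1.89 ]), 'wrist_torque': array([-0.063,  0.092,  0.012]), 'gripper_width': np.float64(14.621), 'grasp_force': np.float64(58.345), 'clock': np.float64(6.2)}
```

Call:
{"method": "arm_command", "body": {
  "rows": [
    {"grip":0,"linear":[0,0,-15],"rot":[0,0,0]},
    {"grip":0,"linear":[0,0,-45],"rot":[0,0,0]},
    {"grip":0,"linear":[0,0,-90],"rot":[0,0,0]},
    {"grip":0,"linear":[0,0,-135],"rot":[0,0,0]},
    {"grip":0,"linear":[0,0,-135],"rot":[0,0,0]},
    {"grip":0,"linear":[0,0,-135],"rot":[0,0,0]}
  ]
}}

```text
clock: 6.95
position: [456.1, 214.2, 220.2]
ee_rot: [0.0, 1.0, -0.0, -0.001]
contact_force: [-0.1, 0.2, -0.5]
gripper_width: 14.9
grasp_force: 58.4
```

Run:
```python
from h import *
for i in range(4):
    s=arm.read_state();print(s['position'].round(2),s['contact_force'].round(2),s['clock'])
    p=shot('wrist','w4.png' if i==0 else None)
s2=shot('scene','s4.png');d=shot('side','d4.png')
for n,q in [('scene',s2),('side',d)]:
    t=np.array([457,214.6,s['position'][2]-81.4]);print(n,'expected tip',proj(q,t),'handle',proj(q,t+[0,0,95]))
# hole in wrist image, collar
p=shot('wrist')
print([(x['pixel'],x['score'],atz(p,x['pixel'],60)) for x in models.tip_of(p,'stand_hole')])
# plate corners
im=np.hstack([p['frame'][:,:,::-1]]);
cs=s2['frame'][120:260,200:380,::-1]
cv2.imwrite('pics/v5.png',np.vstack([cv2.resize(im,(480,300)),cv2.resize(cs,(480,300))]))
```

```text
[456.1  214.19 220.17] [-0.12  0.16 -0.49] 6.95
[455.97 214.01 219.66] [ 0.48  0.36 -0.97] 7.0
[456.03 213.98 219.52] [-0.99 -0.56 -1.03] 7.05
[456.18 214.03 219.57] [ 0.67  0.35 -1.12] 7.1
scene expected tip [254.4, 189.7] handle [252.3, 144.1]
side expected tip [249.8, 175.5] handle [248.2, 135.7]
[([323.2, 172.5], 0.57, array([456.08265188, 211.6361781 ,  60.        ]))]
```

View pics/v5.png

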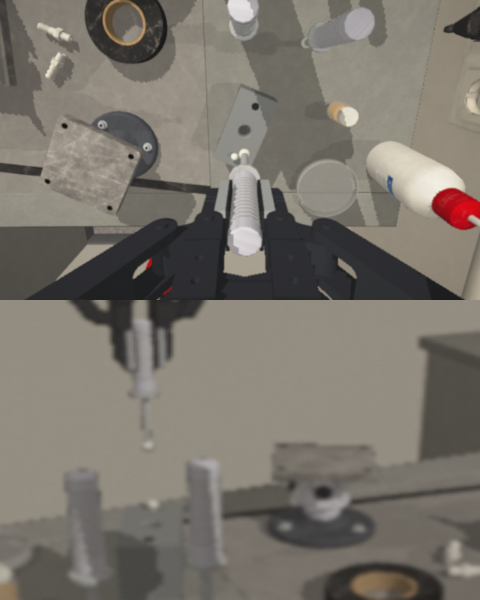

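The probe is held straight, with its tip at about (457,214) and z near 138, and the hole shows empty at wrist pixel (327,171). The plate's four screw holes are visible in both wrist views, so I'll triangulate them for centre, yaw and a first tilt estimate.

Run:
```python
from h import *
p2=shot('wrist')
p1=dict(p2);T=np.eye(4);T[:3,:3]=R.from_quat([-2.5e-4,1,-4.3e-5,-3.2e-4]).as_matrix();T[:3,3]=[433.53,-43.85,292.1]
p1['M']=T@np.array(p2['T_tool_cam']);p1['frame']=cv2.imread('pics/w1.png')[:,:,::-1]
def dark(p,c):
    x,y=map(int,c);g=p['frame'].mean(2)[y-6:y+7,x-6:x+7];w=np.clip(g.min()+40-g,0,None)
    yy,xx=np.mgrid[-6:7,-6:7];w=w*(xx**2+yy**2<37);return [x+(w*xx).sum()/w.sum(),y+(w*yy).sum()/w.sum()]
A=[(393,175),(454,207),(415,262),(354,233)];B=[(85,168),(175,208),(141,277),(57,236)]
P=[]
for a,b in zip(A,B):
    a=dark(p1,a);b=dark(p2,b);x,e=tri([(p1,a),(p2,b)]);P.append(x);print(np.round(a,1),np.round(b,1),x.round(1),np.round(e,1))
P=np.array(P);c=P.mean(0);print('c',c.round(1),'sides',np.linalg.norm(np.roll(P,-1,0)-P,axis=1).round(1))
e=P[1]-P[0]+P[2]-P[3];print('yaw',np.degrees(np.arctan2(e[1],e[0])))
print('plane',np.linalg.lstsq(np.c_[P[:,:2]-c[:2],np.ones(4)],P[:,2],rcond=None)[0].round(3))
s=arm.read_state();print(to([c[0],c[1],s['position'][2]]))
```

```text
[392.3 173.8] [ 85.6 167. ] [445.   23.3  89. ] [0.1 0.1]
[453.5 206.1] [174.1 207.9] [479.5  88.8  89. ] [0.1 0.1]
[415.1 261.2] [145.3 276.4] [544.7  54.3  86.7] [0.1 0.1]
[356.6 232.3] [ 61.1 239.6] [509.2 -11.1  87.6] [0.5 0.5]
c [494.6  38.8  88.1] sides [74.  73.8 74.4 72.8]
yaw 61.90013548901886
plane [-2.5000e-02  6.0000e-03  8.8068e+01]
[[-37.8, -175.7, 0.1]]
```

Call:
{"method": "arm_command", "body": {
  "rows": [
    {"grip":0,"linear":[-52.5,-149,0],"rot":[0,0,0]},
    {"grip":0,"linear":[-52.5,-149,0],"rot":[0,0,0]},
    {"grip":0,"linear":[-52.5,-149,20],"rot":[0,0,0]},
    {"grip":0,"linear":[-52.5,-149,42],"rot":[0,0,0]},
    {"grip":0,"linear":[-52.5,-149,42],"rot":[0,0,0]},
    {"grip":0,"linear":[-52.5,-149,42],"rot":[0,0,0]}
  ]
}}

```text
clock: 8.15
position: [510.0, 66.0, 180.1]
ee_rot: [-0.0, 1.0, 0.0, 0.001]
contact_force: [-0.0, -0.6, -0.9]
gripper_width: 14.7
grasp_force: 58.7
```

Call:
{"method": "arm_command", "body": {
  "rows": [
    {"grip":0,"linear":[0,0,4],"rot":[0,0,0]},
    {"grip":0,"linear":[0,0,4],"rot":[0,0,0]}
  ]
}}

```text
clock: 8.4
position: [509.4, 66.0, 175.5]
ee_rot: [-0.0, 1.0, 0.0, 0.0]
contact_force: [-0.4, -0.2, -1.0]
gripper_width: 14.5
grasp_force: 58.7
```

Call:
{"method": "arm_command", "body": {
  "rows": [
    {"grip":0,"linear":[0,0,1],"rot":[0,0,0]},
    {"grip":0,"linear":[0,0,1],"rot":[0,0,0]}
  ]
}}

```text
clock: 8.65
position: [509.4, 65.7, 174.3]
ee_rot: [0.0, 1.0, 0.0, 0.0]
contact_force: [-0.5, 0.1, -1.0]
gripper_width: 14.3
grasp_force: 58.7
```

Call:
{"method": "arm_command", "body": {
  "rows": [
    {"grip":0,"linear":[0,0,1],"rot":[0,0,0]},
    {"grip":0,"linear":[0,0,1],"rot":[0,0,0]}
  ]
}}

```text
clock: 8.9
position: [509.3, 65.5, 173.2]
ee_rot: [0.0, 1.0, -0.0, -0.0]
contact_force: [-0.1, -0.0, -1.2]
gripper_width: 14.6
grasp_force: 58.7
```

Call:
{"method": "arm_command", "body": {
  "rows": [
    {"grip":0,"linear":[0,0,1],"rot":[0,0,0]},
    {"grip":0,"linear":[0,0,1],"rot":[0,0,0]}
  ]
}}

```text
clock: 9.15
position: [509.4, 65.5, 172.2]
ee_rot: [0.0, 1.0, -0.0, -0.0]
contact_force: [0.2, 0.4, 0.7]
gripper_width: 14.4
grasp_force: 58.7
```

Call:
{"method": "arm_command", "body": {
  "rows": [
    {"grip":0,"linear":[0,0,1],"rot":[0,0,0]},
    {"grip":0,"linear":[0,0,1],"rot":[0,0,0]}
  ]
}}

```text
clock: 9.4
position: [509.3, 65.6, 171.2]
ee_rot: [0.0, 1.0, -0.0, -0.0]
contact_force: [-0.1, 0.5, 1.2]
gripper_width: 14.3
grasp_force: 58.7
```

Call:
{"method": "arm_command", "body": {
  "rows": [
    {"grip":0,"linear":[0,0,1],"rot":[0,0,0]},
    {"grip":0,"linear":[0,0,1],"rot":[0,0,0]}
  ]
}}

```text
clock: 9.65
position: [509.3, 65.6, 170.2]
ee_rot: [0.0, 1.0, -0.0, -0.0]
contact_force: [0.2, 0.1, -0.5]
gripper_width: 14.9
grasp_force: 58.7
```

Call:
{"method": "arm_command", "body": {
  "rows": [
    {"grip":0,"linear":[0,0,1],"rot":[0,0,0]},
    {"grip":0,"linear":[0,0,1],"rot":[0,0,0]}
  ]
}}

```text
clock: 9.9
position: [509.4, 65.6, 169.2]
ee_rot: [0.0, 1.0, -0.0, -0.0]
contact_force: [-0.3, 0.7, -0.9]
gripper_width: 14.5
grasp_force: 58.7
```

Call:
{"method": "arm_command", "body": {
  "rows": [
    {"grip":0,"linear":[0,0,1],"rot":[0,0,0]},
    {"grip":0,"linear":[0,0,1],"rot":[0,0,0]}
  ]
}}

```text
clock: 10.15
position: [509.7, 65.6, 168.8]
ee_rot: [-0.0, 1.0, 0.0, 0.0]
contact_force: [-0.6, -0.0, 2.6]
gripper_width: 14.6
grasp_force: 58.7
```

Contact at U+ with TCP z 168.8 and about 3.6 N. The stiffness is about 6 N/mm. Next is the opposite point, U-.

Call:
{"method": "arm_command", "body": {
  "rows": [
    {"grip":0,"linear":[0,0,-8],"rot":[0,0,0]},
    {"grip":0,"linear":[28,-53,-8],"rot":[0,0,0]},
    {"grip":0,"linear":[28,-53,-8],"rot":[0,0,0]},
    {"grip":0,"linear":[28,-53,-6],"rot":[0,0,0]},
    {"grip":0,"linear":[28,-53,-4],"rot":[0,0,0]},
    {"grip":0,"linear":[28,-53,-4],"rot":[0,0,0]}
  ]
}}

```text
clock: 10.9
position: [481.6, 13.1, 171.9]
ee_rot: [-0.0, 1.0, -0.0, -0.0]
contact_force: [0.2, -0.1, -0.8]
gripper_width: 14.6
grasp_force: 58.8
```

Call:
{"method": "arm_command", "body": {
  "rows": [
    {"grip":0,"linear":[0,0,1],"rot":[0,0,0]},
    {"grip":0,"linear":[0,0,1],"rot":[0,0,0]}
  ]
}}

```text
clock: 11.15
position: [481.4, 12.8, 171.1]
ee_rot: [-0.0, 1.0, -0.0, -0.0]
contact_force: [-0.5, -1.0, -0.4]
gripper_width: 14.6
grasp_force: 58.8
```

Call:
{"method": "arm_command", "body": {
  "rows": [
    {"grip":0,"linear":[0,0,1],"rot":[0,0,0]},
    {"grip":0,"linear":[0,0,1],"rot":[0,0,0]}
  ]
}}

```text
clock: 11.4
position: [481.3, 12.6, 170.2]
ee_rot: [0.0, 1.0, -0.0, -0.0]
contact_force: [-1.0, 0.1, -1.8]
gripper_width: 14.8
grasp_force: 58.8
```

Call:
{"method": "arm_command", "body": {
  "rows": [
    {"grip":0,"linear":[0,0,1],"rot":[0,0,0]},
    {"grip":0,"linear":[0,0,1],"rot":[0,0,0]}
  ]
}}

```text
clock: 11.65
position: [481.3, 12.5, 169.2]
ee_rot: [0.0, 1.0, -0.0, -0.0]
contact_force: [0.3, 0.3, -1.2]
gripper_width: 14.2
grasp_force: 58.8
```

Call:
{"method": "arm_command", "body": {
  "rows": [
    {"grip":0,"linear":[0,0,1],"rot":[0,0,0]},
    {"grip":0,"linear":[0,0,1],"rot":[0,0,0]}
  ]
}}

```text
clock: 11.9
position: [481.6, 12.5, 168.7]
ee_rot: [0.0, 1.0, -0.0, 0.0]
contact_force: [-0.7, -0.1, 1.5]
gripper_width: 14.1
grasp_force: 58.9
```

U- touches at 168.7, so the tilt along u is nearly nil. Next is V+.

Call:
{"method": "arm_command", "body": {
  "rows": [
    {"grip":0,"linear":[0,0,-9],"rot":[0,0,0]},
    {"grip":0,"linear":[-39.5,12,-9],"rot":[0,0,0]},
    {"grip":0,"linear":[-39.5,12,-9],"rot":[0,0,0]},
    {"grip":0,"linear":[-39.5,12,-7],"rot":[0,0,0]},
    {"grip":0,"linear":[-39.5,12,-4],"rot":[0,0,0]},
    {"grip":0,"linear":[-39.5,12,-4],"rot":[0,0,0]}
  ]
}}

```text
clock: 12.65
position: [520.1, 24.3, 172.0]
ee_rot: [0.0, 1.0, -0.0, -0.0]
contact_force: [0.1, 0.8, -0.8]
gripper_width: 14.5
grasp_force: 58.8
```

Call:
{"method": "arm_command", "body": {
  "rows": [
    {"grip":0,"linear":[0,0,1],"rot":[0,0,0]},
    {"grip":0,"linear":[0,0,1],"rot":[0,0,0]}
  ]
}}

```text
clock: 12.9
position: [520.8, 24.5, 171.3]
ee_rot: [0.0, 1.0, 0.0, 0.0]
contact_force: [-0.3, -0.0, -0.6]
gripper_width: 14.4
grasp_force: 58.9
```

Call:
{"method": "arm_command", "body": {
  "rows": [
    {"grip":0,"linear":[0,0,1],"rot":[0,0,0]},
    {"grip":0,"linear":[0,0,1],"rot":[0,0,0]}
  ]
}}

```text
clock: 13.15
position: [520.8, 24.5, 170.2]
ee_rot: [0.0, 1.0, -0.0, -0.0]
contact_force: [0.4, 0.3, -0.8]
gripper_width: 14.2
grasp_force: 58.8
```

Call:
{"method": "arm_command", "body": {
  "rows": [
    {"grip":0,"linear":[0,0,1],"rot":[0,0,0]},
    {"grip":0,"linear":[0,0,1],"rot":[0,0,0]}
  ]
}}

```text
clock: 13.4
position: [520.8, 24.6, 169.2]
ee_rot: [0.0, 1.0, -0.0, -0.0]
contact_force: [-0.3, -0.3, -0.4]
gripper_width: 14.6
grasp_force: 58.8
```

Call:
{"method": "arm_command", "body": {
  "rows": [
    {"grip":0,"linear":[0,0,1],"rot":[0,0,0]},
    {"grip":0,"linear":[0,0,1],"rot":[0,0,0]}
  ]
}}

```text
clock: 13.65
position: [520.8, 24.6, 168.2]
ee_rot: [0.0, 1.0, -0.0, -0.0]
contact_force: [0.2, 0.3, -1.3]
gripper_width: 14.8
grasp_force: 58.8
```

Call:
{"method": "arm_command", "body": {
  "rows": [
    {"grip":0,"linear":[0,0,1],"rot":[0,0,0]},
    {"grip":0,"linear":[0,0,1],"rot":[0,0,0]}
  ]
}}

```text
clock: 13.9
position: [521.1, 24.6, 167.6]
ee_rot: [0.0, 1.0, -0.0, 0.0]
contact_force: [-0.1, 0.0, 2.2]
gripper_width: 14.7
grasp_force: 58.9
```

V+ touches at 167.6, so it's low. Next is V-.

Call:
{"method": "arm_command", "body": {
  "rows": [
    {"grip":0,"linear":[0,0,-11],"rot":[0,0,0]},
    {"grip":0,"linear":[53,28.5,-11],"rot":[0,0,0]},
    {"grip":0,"linear":[53,28.5,-11],"rot":[0,0,0]},
    {"grip":0,"linear":[53,28.5,-8],"rot":[0,0,0]},
    {"grip":0,"linear":[53,28.5,-5],"rot":[0,0,0]},
    {"grip":0,"linear":[53,28.5,-5],"rot":[0,0,0]}
  ]
}}

```text
clock: 14.65
position: [468.3, 52.8, 171.8]
ee_rot: [0.001, 1.0, -0.0, -0.0]
contact_force: [0.0, -0.6, -0.7]
gripper_width: 14.5
grasp_force: 58.9
```

Call:
{"method": "arm_command", "body": {
  "rows": [
    {"grip":0,"linear":[0,0,1],"rot":[0,0,0]},
    {"grip":0,"linear":[0,0,1],"rot":[0,0,0]}
  ]
}}

```text
clock: 14.9
position: [468.0, 52.9, 171.1]
ee_rot: [0.0, 1.0, -0.0, -0.0]
contact_force: [-0.9, -0.6, -1.7]
gripper_width: 14.1
grasp_force: 58.9
```

Call:
{"method": "arm_command", "body": {
  "rows": [
    {"grip":0,"linear":[0,0,1],"rot":[0,0,0]},
    {"grip":0,"linear":[0,0,1],"rot":[0,0,0]}
  ]
}}

```text
clock: 15.15
position: [468.0, 53.1, 170.3]
ee_rot: [0.0, 1.0, -0.0, 0.0]
contact_force: [-0.1, 0.5, -1.5]
gripper_width: 14.6
grasp_force: 58.9
```

Call:
{"method": "arm_command", "body": {
  "rows": [
    {"grip":0,"linear":[0,0,1],"rot":[0,0,0]},
    {"grip":0,"linear":[0,0,1],"rot":[0,0,0]}
  ]
}}

```text
clock: 15.4
position: [468.2, 53.1, 169.9]
ee_rot: [-0.0, 1.0, 0.0, 0.0]
contact_force: [-1.9, -0.3, 5.0]
gripper_width: 14.8
grasp_force: 59.0
```

Run:
```python
from h import *
for i in range(4):
    s=arm.read_state();print(s['position'].round(2),s['contact_force'].round(2),s['joint_efforts'].round(2),s['clock'])
    imaging.get_image('wrist')
```

```text
[468.19  53.14 169.87] [-1.93 -0.29  4.97] [ 1.000e-02 -2.462e+01  1.564e+01  3.330e+00  2.800e-01  0.000e+00] 15.4
[468.2   53.16 169.86] [-0.37 -0.45  4.35] [ 1.000e-02 -2.451e+01  1.555e+01  3.290e+00  2.800e-01  0.000e+00] 15.45
[468.22  53.15 169.86] [-0.22  0.09  3.9 ] [  0.   -24.38  15.45   3.26   0.29   0.  ] 15.5
[468.2   53.16 169.79] [-1.3   0.2   5.44] [-1.000e-02 -2.425e+01  1.535e+01  3.230e+00  3.000e-01  0.000e+00] 15.55
```

V- touches at 169.85, so the slope is about 0.0375 rad along v and the V- side is high. I'll press 40 mm out on that side until the TCP is at about 168.7.

Call:
{"method": "arm_command", "body": {
  "rows": [
    {"grip":0,"linear":[0,0,-4],"rot":[0,0,0]},
    {"grip":0,"linear":[9,4.5,-4],"rot":[0,0,0]},
    {"grip":0,"linear":[9,4.5,-1.5],"rot":[0,0,0]},
    {"grip":0,"linear":[9,4.5,-0.5],"rot":[0,0,0]},
    {"grip":0,"linear":[9,4.5,0.3],"rot":[0,0,0]},
    {"grip":0,"linear":[9,4.5,0.3],"rot":[0,0,0]}
  ]
}}

```text
clock: 16.35
position: [458.8, 57.7, 169.9]
ee_rot: [-0.0, 1.0, -0.0, -0.0]
contact_force: [-3.8, 1.8, 8.1]
gripper_width: 14.7
grasp_force: 59.8
```

Call:
{"method": "arm_command", "body": {
  "rows": [
    {"grip":0,"linear":[0,0,0.5],"rot":[0,0,0]},
    {"grip":0,"linear":[0,0,0.5],"rot":[0,0,0]}
  ]
}}

```text
clock: 16.6
position: [458.9, 57.8, 169.8]
ee_rot: [-0.0, 1.0, 0.0, 0.0]
contact_force: [-3.7, 1.6, 10.6]
gripper_width: 14.3
grasp_force: 59.9
```

Call:
{"method": "arm_command", "body": {
  "rows": [
    {"grip":0,"linear":[0,0,0.5],"rot":[0,0,0]},
    {"grip":0,"linear":[0,0,0.5],"rot":[0,0,0]}
  ]
}}

```text
clock: 16.85
position: [459.0, 57.8, 169.7]
ee_rot: [-0.0, 1.0, -0.0, 0.0]
contact_force: [-5.7, 1.9, 12.3]
gripper_width: 14.7
grasp_force: 60.1
```

Call:
{"method": "arm_command", "body": {
  "rows": [
    {"grip":0,"linear":[0,0,0.4],"rot":[0,0,0]},
    {"grip":0,"linear":[0,0,0.4],"rot":[0,0,0]}
  ]
}}

```text
clock: 17.1
position: [459.1, 57.8, 169.6]
ee_rot: [-0.0, 1.0, -0.0, 0.0]
contact_force: [-6.6, 1.3, 12.5]
gripper_width: 14.6
grasp_force: 60.2
```

Call:
{"method": "arm_command", "body": {
  "rows": [
    {"grip":0,"linear":[0,0,0.4],"rot":[0,0,0]},
    {"grip":0,"linear":[0,0,0.4],"rot":[0,0,0]}
  ]
}}

```text
clock: 17.35
position: [459.2, 57.8, 169.4]
ee_rot: [-0.0, 1.0, 0.0, 0.001]
contact_force: [-5.1, 2.1, 15.0]
gripper_width: 14.5
grasp_force: 60.4
```

Call:
{"method": "arm_command", "body": {
  "rows": [
    {"grip":0,"linear":[0,0,0.4],"rot":[0,0,0]},
    {"grip":0,"linear":[0,0,0.4],"rot":[0,0,0]}
  ]
}}

```text
clock: 17.6
position: [459.2, 57.9, 169.2]
ee_rot: [-0.0, 1.0, 0.0, 0.001]
contact_force: [-5.8, 1.6, 15.3]
gripper_width: 14.3
grasp_force: 60.5
```

Call:
{"method": "arm_command", "body": {
  "rows": [
    {"grip":0,"linear":[0,0,0.3],"rot":[0,0,0]},
    {"grip":0,"linear":[0,0,0.3],"rot":[0,0,0]}
  ]
}}

```text
clock: 17.85
position: [459.1, 57.9, 168.9]
ee_rot: [-0.0, 1.0, 0.0, 0.0]
contact_force: [-5.7, 2.3, 17.2]
gripper_width: 14.8
grasp_force: 60.5
```

Call:
{"method": "arm_command", "body": {
  "rows": [
    {"grip":0,"linear":[0,0,0.2],"rot":[0,0,0]},
    {"grip":0,"linear":[0,0,0.2],"rot":[0,0,0]},
    {"grip":0,"linear":[0,0,0.2],"rot":[0,0,0]},
    {"grip":0,"linear":[0,0,0.2],"rot":[0,0,0]}
  ]
}}

```text
clock: 18.35
position: [459.0, 57.9, 168.7]
ee_rot: [-0.0, 1.0, 0.0, 0.0]
contact_force: [-7.3, 2.7, 16.0]
gripper_width: 14.6
grasp_force: 60.5
```

Call:
{"method": "arm_command", "body": {
  "rows": [
    {"grip":0,"linear":[0,0,-9],"rot":[0,0,0]},
    {"grip":0,"linear":[-9,-4.5,-7],"rot":[0,0,0]},
    {"grip":0,"linear":[-9,-4.5,-5],"rot":[0,0,0]},
    {"grip":0,"linear":[-9,-4.5,-3.5],"rot":[0,0,0]},
    {"grip":0,"linear":[-9,-4.5,-3.5],"rot":[0,0,0]}
  ]
}}

```text
clock: 18.98
position: [467.9, 52.9, 169.6]
ee_rot: [0.0, 1.0, -0.0, -0.0]
contact_force: [-0.5, -0.6, 1.1]
gripper_width: 14.8
grasp_force: 58.9
```

Call:
{"method": "arm_command", "body": {
  "rows": [
    {"grip":0,"linear":[0,0,0.5],"rot":[0,0,0]},
    {"grip":0,"linear":[0,0,0.5],"rot":[0,0,0]}
  ]
}}

```text
clock: 19.23
position: [467.9, 53.0, 169.5]
ee_rot: [0.0, 1.0, -0.0, 0.0]
contact_force: [-0.1, -1.7, 1.0]
gripper_width: 14.5
grasp_force: 59.0
```

Call:
{"method": "arm_command", "body": {
  "rows": [
    {"grip":0,"linear":[0,0,0.4],"rot":[0,0,0]},
    {"grip":0,"linear":[0,0,0.4],"rot":[0,0,0]}
  ]
}}

```text
clock: 19.48
position: [468.0, 53.0, 169.2]
ee_rot: [0.0, 1.0, -0.0, 0.0]
contact_force: [-1.0, -0.5, 4.4]
gripper_width: 14.4
grasp_force: 59.3
```

The plate sprang back somewhat: at 30 mm the high side dropped only about 0.6 mm of the 1.1 mm needed. I'll press again, further.

Call:
{"method": "arm_command", "body": {
  "rows": [
    {"grip":0,"linear":[0,0,-4],"rot":[0,0,0]},
    {"grip":0,"linear":[9,4.5,-3],"rot":[0,0,0]},
    {"grip":0,"linear":[9,4.5,-1],"rot":[0,0,0]},
    {"grip":0,"linear":[9,4.5,0],"rot":[0,0,0]},
    {"grip":0,"linear":[9,4.5,1],"rot":[0,0,0]},
    {"grip":0,"linear":[9,4.5,2],"rot":[0,0,0]},
    {"grip":0,"linear":[9,4.5,2.5],"rot":[0,0,0]},
    {"grip":0,"linear":[9,4.5,2.5],"rot":[0,0,0]}
  ]
}}

```text
clock: 20.48
position: [458.9, 57.9, 168.6]
ee_rot: [-0.0, 1.0, 0.0, 0.0]
contact_force: [-7.0, 1.8, 14.8]
gripper_width: 14.3
grasp_force: 60.4
```

Call:
{"method": "arm_command", "body": {
  "rows": [
    {"grip":0,"linear":[0,0,0.4],"rot":[0,0,0]},
    {"grip":0,"linear":[0,0,0.4],"rot":[0,0,0]}
  ]
}}

```text
clock: 20.72
position: [458.9, 57.9, 168.3]
ee_rot: [-0.0, 1.0, 0.0, 0.0]
contact_force: [-7.5, 3.0, 16.1]
gripper_width: 14.4
grasp_force: 60.5
```

Call:
{"method": "arm_command", "body": {
  "rows": [
    {"grip":0,"linear":[0,0,0.4],"rot":[0,0,0]},
    {"grip":0,"linear":[0,0,0.4],"rot":[0,0,0]}
  ]
}}

```text
clock: 20.98
position: [458.7, 58.0, 167.9]
ee_rot: [-0.0, 1.0, 0.0, 0.0]
contact_force: [-7.3, 2.8, 15.4]
gripper_width: 14.7
grasp_force: 60.5
```

Now I'll retouch V- at 30 mm.

Call:
{"method": "arm_command", "body": {
  "rows": [
    {"grip":0,"linear":[0,0,-9],"rot":[0,0,0]},
    {"grip":0,"linear":[-9,-4.5,-7],"rot":[0,0,0]},
    {"grip":0,"linear":[-9,-4.5,-5],"rot":[0,0,0]},
    {"grip":0,"linear":[-9,-4.5,-4],"rot":[0,0,0]},
    {"grip":0,"linear":[-9,-4.5,-3.5],"rot":[0,0,0]},
    {"grip":0,"linear":[-9,-4.5,-3.5],"rot":[0,0,0]}
  ]
}}

```text
clock: 21.72
position: [467.9, 53.0, 169.1]
ee_rot: [0.0, 1.0, -0.0, -0.0]
contact_force: [-0.0, -1.0, 0.1]
gripper_width: 14.5
grasp_force: 58.9
```

Call:
{"method": "arm_command", "body": {
  "rows": [
    {"grip":0,"linear":[0,0,0.6],"rot":[0,0,0]},
    {"grip":0,"linear":[0,0,0.6],"rot":[0,0,0]}
  ]
}}

```text
clock: 21.98
position: [468.0, 53.0, 168.8]
ee_rot: [-0.0, 1.0, -0.0, 0.0]
contact_force: [-0.2, -1.0, 2.7]
gripper_width: 14.5
grasp_force: 59.2
```

Call:
{"method": "arm_command", "body": {
  "rows": [
    {"grip":0,"linear":[0,0,0.4],"rot":[0,0,0]},
    {"grip":0,"linear":[0,0,0.4],"rot":[0,0,0]}
  ]
}}

```text
clock: 22.22
position: [468.1, 53.1, 168.6]
ee_rot: [-0.0, 1.0, -0.0, 0.0]
contact_force: [-1.2, -0.9, 4.6]
gripper_width: 14.6
grasp_force: 59.4
```

V- is now 168.65 at about 4 N. I'll check V+.

Call:
{"method": "arm_command", "body": {
  "rows": [
    {"grip":0,"linear":[0,0,-7],"rot":[0,0,0]},
    {"grip":0,"linear":[-53,-28.5,-7],"rot":[0,0,0]},
    {"grip":0,"linear":[-53,-28.5,-7],"rot":[0,0,0]},
    {"grip":0,"linear":[-53,-28.5,-4],"rot":[0,0,0]},
    {"grip":0,"linear":[-53,-28.5,-2],"rot":[0,0,0]},
    {"grip":0,"linear":[-53,-28.5,-1],"rot":[0,0,0]},
    {"grip":0,"linear":[-53,-28.5,-1],"rot":[0,0,0]}
  ]
}}

```text
clock: 23.1
position: [520.6, 24.9, 169.2]
ee_rot: [-0.0, 1.0, 0.0, 0.0]
contact_force: [-0.4, 1.1, -0.9]
gripper_width: 14.7
grasp_force: 59.1
```

Call:
{"method": "arm_command", "body": {
  "rows": [
    {"grip":0,"linear":[0,0,0.5],"rot":[0,0,0]},
    {"grip":0,"linear":[0,0,0.5],"rot":[0,0,0]}
  ]
}}

```text
clock: 23.35
position: [520.9, 24.7, 168.9]
ee_rot: [0.0, 1.0, 0.0, 0.0]
contact_force: [-0.3, -0.3, 0.8]
gripper_width: 14.4
grasp_force: 59.1
```

Call:
{"method": "arm_command", "body": {
  "rows": [
    {"grip":0,"linear":[0,0,0.5],"rot":[0,0,0]},
    {"grip":0,"linear":[0,0,0.5],"rot":[0,0,0]}
  ]
}}

```text
clock: 23.6
position: [521.2, 24.7, 168.6]
ee_rot: [0.0, 1.0, 0.0, 0.0]
contact_force: [-1.0, 0.3, 2.7]
gripper_width: 14.6
grasp_force: 59.2
```

V+ is now 168.7 as well. I'll recheck both U points.

Call:
{"method": "arm_command", "body": {
  "rows": [
    {"grip":0,"linear":[0,0,-6],"rot":[0,0,0]},
    {"grip":0,"linear":[39.5,-12,-6],"rot":[0,0,0]},
    {"grip":0,"linear":[39.5,-12,-6],"rot":[0,0,0]},
    {"grip":0,"linear":[39.5,-12,-2],"rot":[0,0,0]},
    {"grip":0,"linear":[39.5,-12,-1],"rot":[0,0,0]},
    {"grip":0,"linear":[39.5,-12,-1],"rot":[0,0,0]}
  ]
}}

```text
clock: 24.35
position: [482.0, 12.8, 169.0]
ee_rot: [0.0, 1.0, -0.0, -0.0]
contact_force: [-0.9, -0.0, 0.4]
gripper_width: 14.7
grasp_force: 59.0
```

Call:
{"method": "arm_command", "body": {
  "rows": [
    {"grip":0,"linear":[0,0,0.8],"rot":[0,0,0]},
    {"grip":0,"linear":[0,0,0.8],"rot":[0,0,0]},
    {"grip":0,"linear":[0,0,0.8],"rot":[0,0,0]}
  ]
}}

```text
clock: 24.72
position: [481.8, 12.7, 168.6]
ee_rot: [0.0, 1.0, 0.0, 0.001]
contact_force: [-0.4, 0.6, 3.1]
gripper_width: 14.3
grasp_force: 59.0
```

Call:
{"method": "arm_command", "body": {
  "rows": [
    {"grip":0,"linear":[0,0,-6],"rot":[0,0,0]},
    {"grip":0,"linear":[-28,53,-6],"rot":[0,0,0]},
    {"grip":0,"linear":[-28,53,-6],"rot":[0,0,0]},
    {"grip":0,"linear":[-28,53,-2],"rot":[0,0,0]},
    {"grip":0,"linear":[-28,53,-0.8],"rot":[0,0,0]},
    {"grip":0,"linear":[-28,53,-0.8],"rot":[0,0,0]}
  ]
}}

```text
clock: 25.48
position: [508.9, 65.0, 169.1]
ee_rot: [0.0, 1.0, -0.0, -0.0]
contact_force: [-0.3, 0.8, -0.1]
gripper_width: 14.5
grasp_force: 59.1
```

Call:
{"method": "arm_command", "body": {
  "rows": [
    {"grip":0,"linear":[0,0,0.8],"rot":[0,0,0]},
    {"grip":0,"linear":[0,0,0.8],"rot":[0,0,0]},
    {"grip":0,"linear":[0,0,0.8],"rot":[0,0,0]}
  ]
}}

```text
clock: 25.85
position: [509.4, 65.3, 168.7]
ee_rot: [0.0, 1.0, -0.0, 0.0]
contact_force: [-1.3, 0.0, 3.5]
gripper_width: 14.7
grasp_force: 59.4
```

The plate is level: all four points read 168.6–168.7. I'll carry the probe back above its hole.

Call:
{"method": "arm_command", "body": {
  "rows": [
    {"grip":0,"linear":[0,0,-45],"rot":[0,0,0]},
    {"grip":0,"linear":[52.4,149.2,-45],"rot":[0,0,0]},
    {"grip":0,"linear":[52.4,149.2,-45],"rot":[0,0,0]},
    {"grip":0,"linear":[52.4,149.2,-45],"rot":[0,0,0]},
    {"grip":0,"linear":[52.4,149.2,-20],"rot":[0,0,0]},
    {"grip":0,"linear":[52.4,149.2,0],"rot":[0,0,0]},
    {"grip":0,"linear":[52.4,149.2,10],"rot":[0,0,0]},
    {"grip":0,"linear":[52.4,149.2,10],"rot":[0,0,0]},
    {"grip":0,"linear":[52.4,149.2,10],"rot":[0,0,0]}
  ]
}}

```text
clock: 26.98
position: [457.6, 215.0, 158.9]
ee_rot: [0.0, 1.0, 0.0, 0.001]
contact_force: [-0.9, 0.3, -0.6]
gripper_width: 14.7
grasp_force: 59.1
```

Run:
```python
from h import *
s=arm.read_state();print(s['position'].round(2),s['contact_force'].round(2),s['clock'])
p=shot('wrist');d=shot('side')
t=s['position']-[0,0,81.4]
print('exp tip wrist',proj(p,t+[0,0,5]),'hole',proj(p,[457,214.6,60]),'side tip',proj(d,t+[0,0,5]),'hole',proj(d,[457,214.6,60]))
a=p['frame'][130:290,250:400,::-1];b=d['frame'][120:240,190:310,::-1]
cv2.imwrite('pics/v9.png',np.hstack([cv2.resize(a,(400,427),interpolation=3),cv2.resize(b,(400,427),interpolation=3)]))
```

```text
[457.59 215.02 158.95] [-0.9   0.28 -0.57] 26.975
exp tip wrist [325.8, 203.3] hole [325.2, 192.4] side tip [250.5, 197.5] hole [251.0, 206.3]
```

View pics/v9.png

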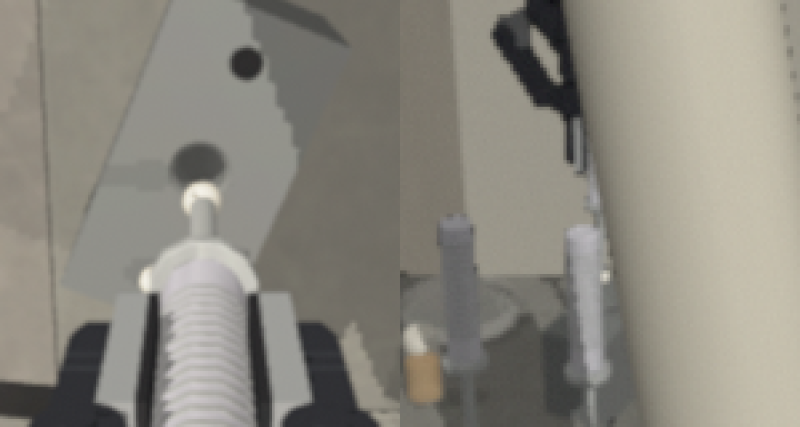

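The ball is at wrist pixel (325,203.5) and the hole at (324,192). Both match the prediction, so the alignment is good to under 1 mm. I'll insert.

Call:
{"method": "arm_command", "body": {
  "rows": [
    {"grip":0,"linear":[0.5,-0.4,10],"rot":[0,0,0]},
    {"grip":0,"linear":[0.5,-0.4,25],"rot":[0,0,0]},
    {"grip":0,"linear":[0.5,-0.4,30],"rot":[0,0,0]},
    {"grip":0,"linear":[0.5,-0.4,30],"rot":[0,0,0]}
  ]
}}

```text
clock: 27.58
position: [456.3, 214.1, 127.5]
ee_rot: [0.0, 1.0, -0.001, -0.001]
contact_force: [-0.1, 0.0, -0.3]
gripper_width: 14.5
grasp_force: 59.1
```

Call:
{"method": "arm_command", "body": {
  "rows": [
    {"grip":0,"linear":[0,0,10],"rot":[0,0,0]},
    {"grip":0,"linear":[0,0,20],"rot":[0,0,0]},
    {"grip":0,"linear":[0,0,30],"rot":[0,0,0]},
    {"grip":0,"linear":[0,0,37],"rot":[0,0,0]},
    {"grip":0,"linear":[0,0,37],"rot":[0,0,0]}
  ]
}}

```text
clock: 28.2
position: [456.2, 214.1, 90.5]
ee_rot: [0.0, 1.0, -0.001, -0.001]
contact_force: [-0.6, 0.2, -1.0]
gripper_width: 14.3
grasp_force: 59.1
```

Call:
{"method": "arm_command", "body": {
  "rows": [
    {"grip":0,"linear":[-0.6,0.4,3],"rot":[0,0,0]},
    {"grip":0,"linear":[-0.6,0.4,3.5],"rot":[0,0,0]},
    {"grip":0,"linear":[-0.6,0.4,3.5],"rot":[0,0,0]}
  ]
}}

```text
clock: 28.58
position: [457.2, 214.9, 87.9]
ee_rot: [0.0, 1.0, 0.0, 0.0]
contact_force: [-0.1, 0.4, -0.8]
gripper_width: 14.8
grasp_force: 59.1
```

Call:
{"method": "arm_command", "body": {
  "rows": [
    {"grip":0,"linear":[0,0,0.6],"rot":[0,0,0]},
    {"grip":0,"linear":[0,0,0.6],"rot":[0,0,0]},
    {"grip":0,"linear":[0,0,0.6],"rot":[0,0,0]}
  ]
}}

```text
clock: 28.95
position: [457.1, 214.8, 87.2]
ee_rot: [0.0, 1.0, 0.0, 0.0]
contact_force: [-0.2, -0.3, -0.8]
gripper_width: 14.2
grasp_force: 59.1
```

Call:
{"method": "arm_command", "body": {
  "rows": [
    {"grip":0,"linear":[0,0,0.8],"rot":[0,0,0]},
    {"grip":0,"linear":[0,0,0.8],"rot":[0,0,0]},
    {"grip":0,"linear":[0,0,0.8],"rot":[0,0,0]}
  ]
}}

```text
clock: 29.32
position: [457.2, 214.8, 86.4]
ee_rot: [0.0, 1.0, 0.0, 0.0]
contact_force: [0.2, -1.1, -0.3]
gripper_width: 14.1
grasp_force: 59.1
```

Call:
{"method": "arm_command", "body": {
  "rows": [
    {"grip":0,"linear":[0,0,0.6],"rot":[0,0,0]},
    {"grip":0,"linear":[0,0,0.6],"rot":[0,0,0]},
    {"grip":0,"linear":[0,0,0.6],"rot":[0,0,0]}
  ]
}}

```text
clock: 29.7
position: [457.3, 214.8, 86.3]
ee_rot: [-0.0, 1.0, 0.0, 0.0]
contact_force: [-1.1, -0.7, 6.1]
gripper_width: 14.6
grasp_force: 59.2
```

The collar has seated, with 6 N at 86.3 mm (it was 86.4 at pick-up). I'll release and lift away.

Call:
{"method": "arm_command", "body": {
  "rows": [
    {"grip":1,"linear":[0,0,-0.5],"rot":[0,0,0]},
    {"grip":1,"linear":[0,0,-0.5],"rot":[0,0,0]},
    {"grip":1,"linear":[0,0,-0.5],"rot":[0,0,0]},
    {"grip":1,"linear":[0,0,-0.5],"rot":[0,0,0]},
    {"grip":1,"linear":[0,0,-0.5],"rot":[0,0,0]},
    {"grip":1,"linear":[0,0,-0.5],"rot":[0,0,0]},
    {"grip":1,"linear":[0,0,-0.5],"rot":[0,0,0]},
    {"grip":1,"linear":[0,0,-15],"rot":[0,0,0]},
    {"grip":1,"linear":[0,0,-60],"rot":[0,0,0]},
    {"grip":1,"linear":[0,0,-120],"rot":[0,0,0]}
  ]
}}

```text
clock: 30.95
position: [456.5, 214.2, 207.0]
ee_rot: [0.0, 1.0, -0.001, -0.001]
contact_force: [0.9, 1.6, -0.1]
gripper_width: 85.5
grasp_force: 0.0
```

Call:
{"method": "arm_command", "body": {
  "rows": [
    {"grip":1,"linear":[0,0,-90],"rot":[0,0,0]},
    {"grip":1,"linear":[24,-2,-90],"rot":[0,0,0]},
    {"grip":1,"linear":[24,-2,-90],"rot":[0,0,0]},
    {"grip":1,"linear":[24,-2,-90],"rot":[0,0,0]}
  ]
}}

```text
clock: 31.45
position: [432.8, 212.6, 295.5]
ee_rot: [0.0, 1.0, -0.0, -0.0]
contact_force: [0.6, 0.8, -0.1]
gripper_width: 86.0
grasp_force: 0.0
```

Run:
```python
from h import *
s=arm.read_state();print(s['position'].round(1),s['gripper_width'],s['clock'])
p=shot('wrist','end.png')
for n,z in [((458,214,130),0),((458,214,62),0)]: print(proj(p,n))
```

```text
[432.8 212.6 295.5] 85.96000382295463 31.45
[327.6, 198.2]
[327.4, 179.2]
```

View pics/end.png

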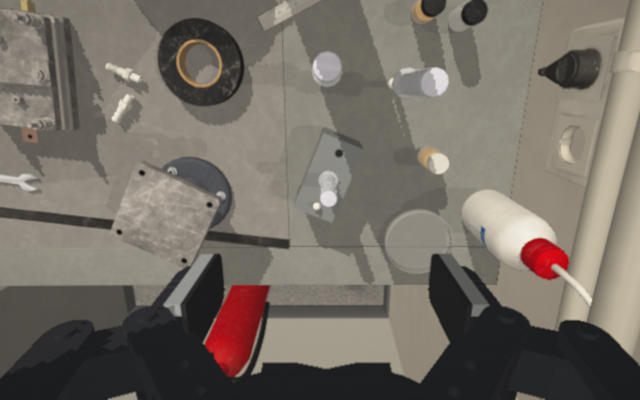

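The probe is upright and home, with its handle top at (328,198) and collar at (328,179), the same as at the start. The dish, vial and spanner are where they were.

```bash
python3 -c "
from bench import job
print(job.job_done())"
```

```text
the job is handed in; nothing more can be done
None
```

I pressed the plate level (all four touch points, 30 mm out from the centre, agree to about 0.1 mm; highest reading while pressing about 18 N), put the probe back upright and fully home, let go, and handed the job in at 31 s; the verdict was not shown.

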